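# Pack the quality-control tray

### The job

Pack the control tray for the next analyser check: the two control vials that stand on the bench go upright into two wells of the four-well insert, the label roll flat into the round recess and the timer, face up, squarely into the square recess, each right down on the floor of its place. Do not let a vial tip over on the way, and leave the packing tape, the patient's sample tube and the used vial in the kidney dish where they are.

Things in the scene. Friction and masses are not known exactly. Their poses are not given: they have to be found in the camera images.
- vial_a: control blood vial to pack: short, wide glass vial with a ribbed screw cap, standing on the bench. 52 high; glass body 24 diameter up to 39, cap 20 diameter above. Origin at the centre of its underside, z up its axis
- vial_b: second control blood vial to pack, the same size and shape as vial_a and standing on the bench; the two are interchangeable
- label_roll: roll of white bar code labels to pack: 62 diameter, 36 high, lying flat, with a 20 core hole. Origin at the centre of its underside, z up
- timer: white laboratory timer to pack, display and keys up: 58 (its x) x 62 (its y), straight sides about 17 high, 20 with the keys. Origin at the centre of its underside, z up
- vial_block: insert for the vials: grey plastic block 88 x 88 x 30, fixed in a steel tray, with four round wells, 36 diameter and 22 deep (well floor 8 above the origin), centres at x = +-20.5, y = +-20.5 in its frame, 41 apart along the sides and 58 across the diagonal. Origin at the centre of its underside, z up
- roll_cup: insert for the label roll: grey plastic block 88 x 88 x 18, fixed in the same tray, with one large round recess, 76 diameter, 10 deep (recess floor 8 above the origin). Origin at the centre of its underside, z up. The shallow steel tray, 102 x 280, rim 13 and floor 3 above the bench, holds the three inserts in one row, 90 apart along their y, in an order that differs each time
- timer_dock: insert for the timer: grey plastic block 88 x 88 x 15, fixed in the same tray, with one nearly square recess, 70 (its x) x 74 (its y), 7 deep (recess floor 8 above the origin). Origin at the centre of its underside, z up. The timer goes in with its sides parallel to the recess, either way round
- tape_roll: look-alike that stays: brown packing tape roll, 96 diameter, 48 high, bigger than the label roll and with a wide hole. Flat on the bench between the tray and the analyser, a tall machine at the right rear whose overhanging head (170 to 360 above the bench) has its near left corner at about x 0.66 m, y 0.15 m. Origin at the centre of its underside
- sample_tube: look-alike that stays: a patient's capped sample tube, slim (13 body, 16 cap) and 78 long, lying on the bench behind the tray. Origin at the centre of its round end, z along the tube to the cap
- spent_vial: look-alike that stays: a used control vial, same shape as the two to pack, standing in the steel kidney dish (114 x 251, 34 high) for discard, left of the tray. Origin at the centre of its underside
There are look-alikes about, which are no part of the job. Leave any yellow look-alike of the vial_b alone.

How it is judged:
By the outcome, as a careful person would: the job done as asked, in the order asked, and still so for the second after the job is handed in, with the robot touching nothing.
It also fails if it takes over 106 s, if anything falls off the work surface, if the arm or the gripper's body presses on something with over 40 N, if the wrist force passes 120 N, or if a joint passes its speed limit or range.

### The arm

A 6-joint arm with a two-finger parallel gripper is mounted at the origin on a cart in front of the work surface, level with it; the furniture and walls round the work are solid. World frame = base frame: x ahead of the robot, y to its left, z up, the work surface at z = 0. Lengths are in m, angles in rad, forces in N, time in s.
With the tool pointing down it reaches from about 0.3 to 0.775 m from the base axis. Payload 14.6 kg.
Tool frame: the origin (TCP) lies at the very end of the fingers, on their centre line; the grasp point (between the pads) lies 19 mm behind it; z points along the fingers, y is the line along which they close (so a half turn about z gives the same grasp; the last joint's range is limited). The gripper opens to 94 mm and grips with 3 to 60 N. Pads are 16 mm wide; open, the fingers measure 119 mm over their backs; the gripper's body (75 mm by 177 mm) begins 78 mm behind the grasp point.
Start: joints at [1.07, 0.3, 1.521, -0, 1.321, -0.067], TCP at [0.231, 0.499, 0.205] pointing down, gripper open.
Joint ranges: [-3.03, 3.03], [-0.79, 2.21], [0.23, 2.52], [-1.04, 4.18], [0, 3.07], [-2.55, 2.55]. Speed limits (rad/s): [2.22, 2.22, 2.57, 3.14, 3.14, 3.14].

### API

Orientations are given as [roll, pitch, yaw] about the fixed x, y, z axes, in that order (R = Rz(yaw) Ry(pitch) Rx(roll)).
In Python, from station import ctrl, cams gives the robot as it stands. The module is installed in compiled form; this text tells all that it offers.
- The arm moves only by the tool arm_command, never from a script. Its argument "plan" is a list that holds one entry, the list of rows, each a list of 7 numbers: the shift along the tool's x, y, z in shares of 750 mm (1.0 is 750 mm), then the turn, a rotation vector about the tool's x, y, z in normalised numbers (1 is 2 rad), then the closure, from -1 (fully open) to 1 (shut). A call has 1 to 12 rows; each row is the pose to reach, as a shift and turn from the pose commanded when the call began, along the tool's axes at that moment; what a row does not reach only later rows make up. A row lasts 1/10 s, in which the tool goes at most 50 mm and 8.59 degrees, less where a joint would pass 70% of its speed; a pose out of reach is approached as far as the arm can. Shift and turn numbers lie between -1 and 1, and a call with a number outside is refused. A call with a gripper value outside its range is refused whole. The fingers move at their own pace and stop on an object; "squeeze" is the grip in N (left out, the last holds). Time passes only in rows, so rows that repeat a pose let the fingers close. It gives the time, the measured TCP pose, the force, the opening and the grip force at its end, in the units of the state.
- ctrl.get_obs(): the state, without advancing time (a new reading comes with each control period).
- cams.camera(name): name is "side" or "top"; returns (picture, depth): 384x512x3 uint8, blue, green, red; 384x512 float32, m along the optical axis (not along the pixel's ray), 0 where there is no reading.
- cams.camera_info(name): a dict with "fx", "fy", "cx", "cy" (pixels), "world_to_cam" (4x4, takes a point from world to camera coordinates). Camera axes: x right, y down, z forward; pixel columns grow to the right and rows downward; lengths in m; the calibration is good to about 2 mm. A picture is of the moment at which its call begins. camera_info takes no time and is no camera call.
- ctrl.hand_in(): hands the job in; it is judged then, once.
The state is a dict: "time_s": time; "qpos": joint angles; "joint_vel": joint speeds; "tau": joint torques, N m; "ee_pos": TCP position; "eef_rot": TCP orientation; "force": force on the tool from outside, world axes, zero at the start; "moment": the same for the moment, N m; "grip_width": finger opening in m; "grip_force": force on a finger pad.
Only numpy, scipy, OpenCV 4.12 (cv2) and the standard library are available. Lean on these libraries where they do the work, as an engineer would, in place of code of your own. Each camera call takes 0.05 s, during which the arm holds its last target. There are 200 camera calls.

## Working session

There is one attempt and no reset: what is moved stays moved. The work goes in short steps, Python scripts to look and compute and a tool call to move; the robot and the scene stay as the last step left them, time stands still between calls to the robot, and variables do not carry over. Pictures are saved under pics/ and viewed, at most 14 in all, crops included, and the job is handed in when it is done.

Besides the shell and the picture viewer there is one more tool, called after "Request:" as name([rows], argument=value, ...), one row to a line, values as JSON. arm_command: Moves the arm, as the interface text tells. Its arguments: {"type":"object","properties":{"plan":{"type":"array"},"squeeze":{"type":"number"}},"required":["plan"]}

```bash
mkdir -p pics; cat > h.py <<'E'
import numpy as np, cv2
from station import ctrl, cams
def shot(n,tag):
    p,d=cams.camera(n); cv2.imwrite(f'pics/{tag}.png',p); np.save(f'pics/{tag}.npy',d); return p,d
def world(n,u,v,d):
    i=cams.camera_info(n); c=np.array([(u-i['cx'])/i['fx']*d,(v-i['cy'])/i['fy']*d,d,1])
    return (np.linalg.inv(i['world_to_cam'])@c)[:3]
def cloud(n,d):
    i=cams.camera_info(n); v,u=np.indices(d.shape); P=np.stack([(u-i['cx'])/i['fx']*d,(v-i['cy'])/i['fy']*d,d,np.ones_like(d)],-1)
    return (P@np.linalg.inv(i['world_to_cam']).T)[...,:3]
E
python3 - <<'E'
from h import *
for n in('top','side'):
    p,d=shot(n,n+'0'); cv2.imwrite(f'pics/{n}0.png',cv2.resize(p,(512,384)))
    i=cams.camera_info(n); print(n,i['fx'],i['cx'],i['cy'],np.linalg.inv(i['world_to_cam']).round(3).tolist())
print(ctrl.get_obs())
E
```

```text
top 405.4811047391628 257.5741415382892 193.53837266309506 [[0.013, -0.999, 0.033, 0.533], [-1.0, -0.013, 0.01, 0.257], [-0.009, -0.033, -0.999, 0.994], [0.0, 0.0, 0.0, 1.0]]
side 492.3484494814346 258.8250808730458 194.3308537334023 [[-0.871, -0.174, 0.459, 0.017], [-0.49, 0.357, -0.795, 1.246], [-0.026, -0.918, -0.396, 0.511], [0.0, 0.0, 0.0, 1.0]]
{'time_s': 0.1, 'qpos': array([ 1.07040056e+00,  3.00378544e-01,  1.52148450e+00,  1.12983545e-05,
        1.32070699e+00, -6.66146845e-02]), 'joint_vel': array([ 0.00082134, -0.00167008, -0.00180811,  0.00155404,  0.00139659,
       -0.0010035 ]), 'tau': array([ 1.86628225e-03, -5.32637107e+01, -3.53289592e+01,  7.09380442e-02,
        2.34230363e-02, -4.07559980e-05]), 'ee_pos': array([0.23106777, 0.49886142, 0.20497796]), 'eef_rot': array([-3.14061816e+00, -7.59800533e-05,  2.70780873e+00]), 'force': array([-0.30123568,  0.86054343, -0.03653129]), 'moment': array([ 0.06184158,  0.01340376, -0.08760853]), 'grip_force': 0.0, 'grip_width': 0.09389236730582474}
```

View pics/top0.png

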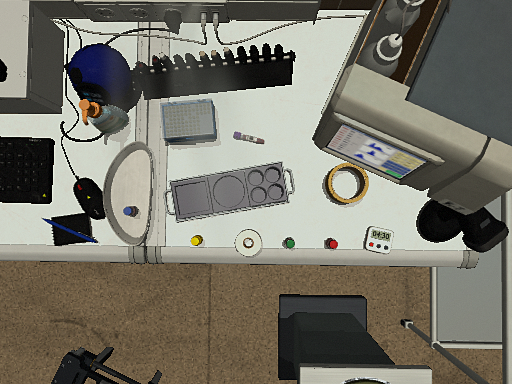

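View pics/side0.png

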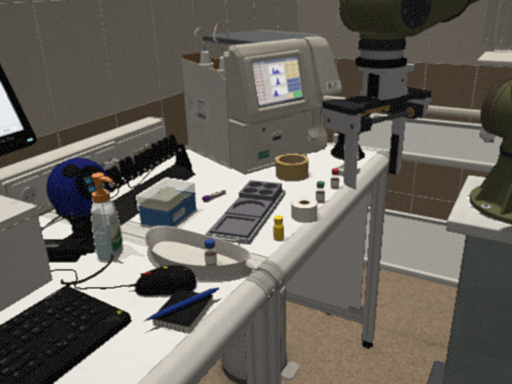

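```bash
python3 - <<'E'
from h import *
p=cv2.imread('pics/top0.png'); d=np.load('pics/top0.npy'); C=cloud('top',d)
cv2.imwrite('pics/crop1.png',cv2.resize(p[155:260,160:410],(750,315),interpolation=cv2.INTER_CUBIC))
ps=cv2.imread('pics/side0.png'); cv2.imwrite('pics/crop2.png',cv2.resize(ps[140:270,190:370],(720,520),interpolation=cv2.INTER_CUBIC))
print('bench z',np.median(C[215:235,300:360,2]), np.median(C[150:165,280:310,2]),np.median(C[222:232,210:240,2]))
for n,(u,v,r,lo) in dict(yellow=(197,240,10,.03),roll=(248,242,18,.02),green=(290,243,10,.03),red=(332,243,10,.03),timer=(379,239,20,.008),tape=(346,184,28,.03)).items():
    B=C[v-r:v+r+1,u-r:u+r+1].reshape(-1,3); B=B[B[:,2]>lo]; T=B[B[:,2]>np.percentile(B[:,2],80)-.006] if n!='timer' else B
    print(n,len(T),'ctr',((T.min(0)+T.max(0))/2).round(4),'mean',T.mean(0).round(4),'size',np.ptp(T,0).round(3),'z80',np.percentile(B[:,2],80).round(4))
for n,(u,v) in dict(dock=(194,197),cup=(229,191),w1=(259,178),w2=(272,174),w3=(257,192),w4=(276,188)).items():
    print(n,C[v,u].round(4))
E
```

```text
bench z -0.00031584694010494685 -0.0003589307751725723 -0.00017269492390759034
yellow 58 ctr [0.4887 0.3379 0.5204] mean [0.4538 0.4077 0.0679] size [0.088 0.162 0.947] z80 0.053
roll 478 ctr [0.4486 0.2881 0.0364] mean [0.4485 0.2876 0.036 ] size [0.059 0.059 0.01 ] z80 0.0373
green 61 ctr [0.4868 0.2182 0.5205] mean [0.4546 0.194  0.1132] size [0.092 0.077 0.947] z80 0.0527
red 61 ctr [0.4864 0.1686 0.5209] mean [0.4538 0.0977 0.0979] size [0.093 0.176 0.946] z80 0.0528
timer 631 ctr [0.4795 0.0981 0.5009] mean [ 0.4592 -0.0219  0.0294] size [0.107 0.317 0.986] z80 0.0188
tape 224 ctr [0.5834 0.1483 0.5997] mean [0.6179 0.0764 0.2789] size [0.101 0.217 0.788] z80 0.2115
dock [0.5548 0.4206 0.0099]
cup [0.5704 0.3356 0.0109]
w1 [0.6032 0.2632 0.0075]
w2 [0.6134 0.2316 0.0072]
w3 [0.5689 0.2676 0.0108]
w4 [0.5792 0.2216 0.0113]
```

View pics/crop1.png

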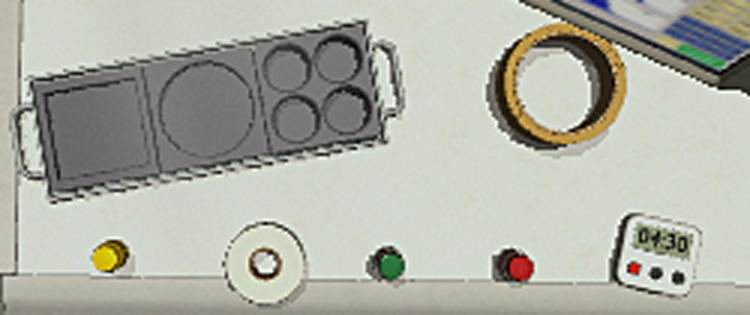

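View pics/crop2.png

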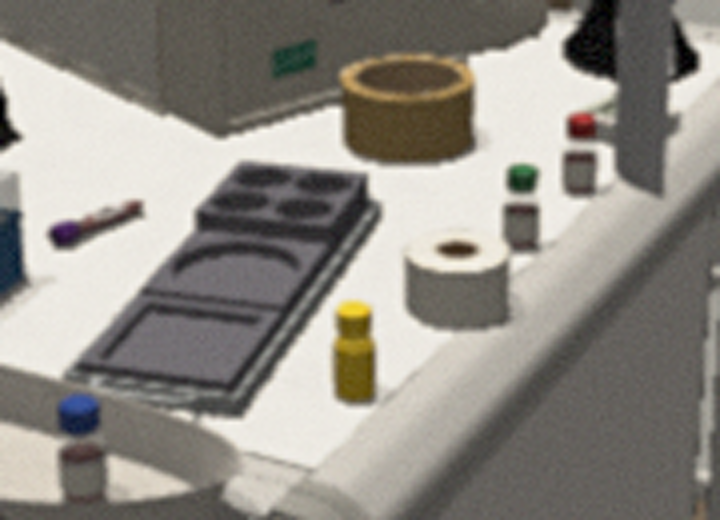

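```bash
cat >> h.py <<'E'
def ray(n,u,v,z):
    i=cams.camera_info(n); M=np.linalg.inv(i['world_to_cam']); r=M[:3,:3]@[(u-i['cx'])/i['fx'],(v-i['cy'])/i['fy'],1]; o=M[:3,3]
    return o+r*(z-o[2])/r[2]
E
python3 - <<'E'
from h import *
CT=cloud('top',np.load('pics/top0.npy')); CS=cloud('side',np.load('pics/side0.npy'))
def box(C,x0,x1,y0,y1,z0,z1):
    P=C.reshape(-1,3); m=(P[:,0]>x0)&(P[:,0]<x1)&(P[:,1]>y0)&(P[:,1]<y1)&(P[:,2]>z0)&(P[:,2]<z1); return P[m]
def rect(P):
    c,s,a=cv2.minAreaRect((P[:,:2]*1000).astype(np.float32)); return np.round(c,1),np.round(s,1),round(a,1)
for n,b in dict(green=(.42,.49,.15,.23,.045,.06),red=(.42,.49,.05,.13,.045,.06),roll=(.40,.50,.24,.34,.030,.045),timer=(.40,.52,-.08,.03,.012,.03),tape=(.53,.7,0,.12,.04,.056),blk=(.5,.68,.19,.31,.027,.040),cup=(.5,.68,.28,.40,.016,.026),tray=(.48,.68,.15,.5,.008,.04)).items():
    for nm,C in(('top',CT),('side',CS)):
        P=box(C,*b)
        if len(P)>5: print(n,nm,len(P),'mid',((P.min(0)+P.max(0))/2).round(4),'size',np.ptp(P,0).round(3),'rect',*rect(P),'z95',np.percentile(P[:,2],90).round(4))
f=lambda x,y,z:ray('top',160+(x+.5)/3-.5,155+(y+.5)/3-.5,z)
for q in((288,68),(339,60),(296,118),(347,109)): print('well',f(*q,.033).round(4))
for q in((369,22),(257,44),(275,155),(387,134)): print('blkcorner',f(*q,.033).round(4))
print('cup',f(207,109,.021).round(4)); 
for q in((46,93),(141,74),(158,171),(62,188)): print('dock',f(*q,.018).round(4))
E
```

```text
green top 58 mid [0.4491 0.189  0.0502] size [0.016 0.019 0.01 ] rect [449.1 189. ] [16.4 18.7] 0.5 z95 0.0536
green side 36 mid [0.4511 0.1917 0.0496] size [0.019 0.021 0.009] rect [451.2 191.1] [16.3 20.4] 42.1 z95 0.0524
red top 60 mid [0.4494 0.0897 0.0504] size [0.019 0.019 0.009] rect [449.8  89.5] [18.6 17.6] 64.2 z95 0.0536
red side 34 mid [0.4512 0.09   0.0491] size [0.02  0.02  0.008] rect [452.   91.7] [18.2 18.2] 58.8 z95 0.0522
roll top 482 mid [0.4486 0.2881 0.0359] size [0.059 0.059 0.011] rect [448.6 288.1] [59.2 59. ] 0.7 z95 0.038
roll side 274 mid [0.4511 0.2873 0.0344] size [0.063 0.067 0.009] rect [450.8 288.1] [58.4 62. ] 23.7 z95 0.037
timer top 613 mid [ 0.4584 -0.0268  0.0181] size [0.065 0.068 0.012] rect [458.1 -26.6] [62.  57.8] 79.2 z95 0.0197
timer side 51 mid [ 0.4584 -0.0249  0.0159] size [0.06  0.062 0.008] rect [459.6 -23.6] [59.2 57.9] 83.2 z95 0.0185
tape top 481 mid [0.5927 0.055  0.0471] size [0.092 0.095 0.014] rect [591.9  56.4] [93.7 91.1] 63.2 z95 0.0494
tape side 420 mid [0.6206 0.0603 0.048 ] size [0.148 0.118 0.016] rect [617.8  67.7] [123
[... 388 characters left out ...]
.3399 0.021 ] size [0.107 0.118 0.01 ] rect [571.1 344. ] [ 89.7 125.4] 10.7 z95 0.0227
tray top 4509 mid [0.5705 0.3367 0.0228] size [0.149 0.317 0.03 ] rect [570.2 336.7] [102.  316.9] 10.8 z95 0.0319
tray side 2584 mid [0.5587 0.3419 0.022 ] size [0.157 0.303 0.028] rect [546.9 341.9] [150.5 301.3] 7.3 z95 0.0314
well [0.6029 0.2709 0.033 ]
well [0.6097 0.2307 0.033 ]
well [0.5634 0.2641 0.033 ]
well [0.571  0.2239 0.033 ]
blkcorner [0.6402 0.2073 0.033 ]
blkcorner [0.6216 0.2958 0.033 ]
blkcorner [0.5339 0.2803 0.033 ]
blkcorner [0.5517 0.1921 0.033 ]
cup [0.5701 0.3356 0.021 ]
dock [0.5814 0.4656 0.018 ]
dock [0.5977 0.3894 0.018 ]
dock [0.5199 0.3744 0.018 ]
dock [0.5052 0.4512 0.018 ]
```

Candidates in the top view are yellow (197,240), green (290,243), red (332,243) and blue in the dish (130,210). Green and red are the two to pack. The white roll at (248,242) is the label roll and the brown one at (346,184) is the tape. Tray order from left to right is dock, cup, vial block.

```bash
cat > m.py <<'E'
import sys,json,numpy as np
from station import ctrl
from scipy.spatial.transform import Rotation as R
# chain of world targets "x,y,z,yaw" (m, rad) from measured pose; prints shift mm in tool axes + turn
o=ctrl.get_obs(); p=o['ee_pos']; r=R.from_euler('xyz',o['eef_rot'])
print('t',round(o['time_s'],2),p.round(4),o['eef_rot'].round(4),'F',o['force'].round(1),'w',round(o['grip_width'],4),'q',o['qpos'].round(2))
for a in sys.argv[1:]:
    x,y,z,w=map(float,a.split(',')); t=np.array([x,y,z]); r2=R.from_euler('xyz',[np.pi,0,w])
    print(a,(r.inv().apply(t-p)*1000).round(1),(r.inv()*r2).as_rotvec().round(4)); p,r=t,r2
E
python3 m.py .45,.19,.15,1.759 .45,.19,.025,1.759 .45,.19,.12,1.759 .603,.2715,.12,1.759 .603,.2715,.036,1.759
```

```text
t 0.1 [0.2311 0.4989 0.205 ] [-3.1406e+00 -1.0000e-04  2.7078e+00] F [-0.3  0.9 -0. ] w 0.0939 q [ 1.07  0.3   1.52  0.    1.32 -0.07]
.45,.19,.15,1.759 [-328.5 -188.2   55.1] [-9.000e-04  4.000e-04  9.488e-01]
.45,.19,.025,1.759 [  0.  -0. 125.] [0. 0. 0.]
.45,.19,.12,1.759 [  0.   0. -95.] [0. 0. 0.]
.603,.2715,.12,1.759 [ 51.4 165.5   0. ] [0. 0. 0.]
.603,.2715,.036,1.759 [ 0. -0. 84.] [0. 0. 0.]
```

Careful with the scale: shifts go in shares of 750 mm and turns go in shares of 2 rad. That gives: -328.5 mm / 750 = -0.438, -188 mm / 750 = -0.2507, 0.949 rad / 2 = 0.4745.

Request:
arm_command([
  [[-0.438,-0.2507,0.0733,0,0,0.4745,-0.05],[-0.438,-0.2507,0.0733,0,0,0.4745,-0.05],[-0.438,-0.2507,0.0733,0,0,0.4745,-0.05],[-0.438,-0.2507,0.0733,0,0,0.4745,-0.05],[-0.438,-0.2507,0.0733,0,0,0.4745,-0.05],[-0.438,-0.2507,0.0733,0,0,0.4745,-0.05],[-0.438,-0.2507,0.0733,0,0,0.4745,-0.05],[-0.438,-0.2507,0.0733,0,0,0.4745,-0.05],[-0.438,-0.2507,0.0733,0,0,0.4745,-0.05],[-0.438,-0.2507,0.0733,0,0,0.4745,-0.05],[-0.438,-0.2507,0.0733,0,0,0.4745,-0.05],[-0.438,-0.2507,0.0733,0,0,0.4745,-0.05]],
], squeeze=20)

```text
time_s: 1.3
ee_pos: [0.4497, 0.1913, 0.1506]
eef_rot: [3.141, -0.0, 1.76]
force: [-0.3, -0.5, -0.3]
grip_width: 0.0493
grip_force: 0.0
```

```bash
python3 m.py .45,.19,.025,1.759
```

```text
t 1.3 [0.4497 0.1913 0.1506] [ 3.1414e+00 -1.0000e-04  1.7604e+00] F [-0.3 -0.5 -0.3] w 0.0493 q [0.33 0.22 1.76 0.   1.17 0.14]
.45,.19,.025,1.759 [ -1.3  -0.  125.6] [ 0.0002 -0.0001  0.0014]
```

Converted, 125 mm / 750 = 0.1667, 118 mm / 750 = 0.1573.

Request:
arm_command([
  [[0,0,0.04,0,0,0,-0.05],[0,0,0.0867,0,0,0,-0.05],[0,0,0.1333,0,0,0,-0.05],[0,0,0.1573,0,0,0,-0.05],[0,0,0.1667,0,0,0,-0.05],[0,0,0.1667,0,0,0,-0.05],[0,0,0.1667,0,0,0,0.7],[0,0,0.1667,0,0,0,0.7],[0,0,0.1667,0,0,0,0.7],[0,0,0.1667,0,0,0,0.7],[0,0,0.1667,0,0,0,0.7],[0,0,0.1667,0,0,0,0.7]],
])

```text
time_s: 2.5
ee_pos: [0.4506, 0.1905, 0.026]
eef_rot: [3.141, -0.0, 1.759]
force: [-1.1, -0.6, 5.3]
grip_width: 0.0229
grip_force: 20.0
```

```bash
python3 m.py .45,.19,.12,1.759; python3 -c "
from h import *
p,d=shot('side','s1'); cv2.imwrite('pics/s1c.png',cv2.resize(p[120:270,250:400],(600,600)))"
```

```text
t 2.5 [0.4506 0.1905 0.026 ] [ 3.1406e+00 -2.0000e-04  1.7588e+00] F [-1.1 -0.6  5.3] w 0.0229 q [0.33 0.4  1.85 0.   0.89 0.14]
.45,.19,.12,1.759 [ -0.4  -0.6 -94. ] [ 0.001  -0.0002 -0.0002]
```

View pics/s1c.png

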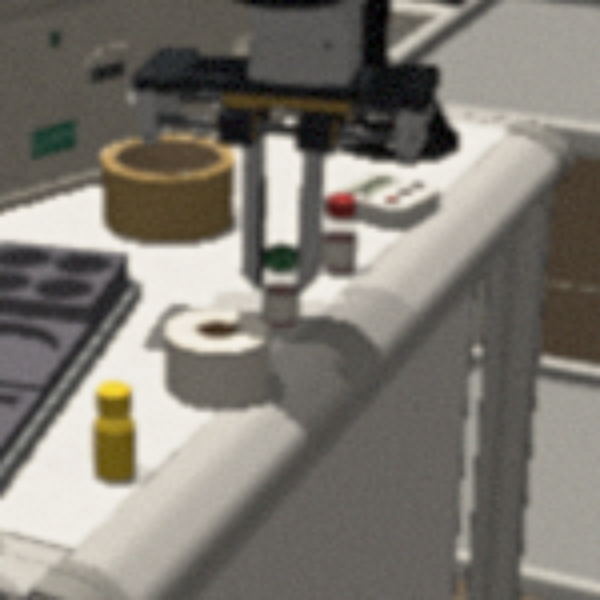

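The fingers hold the green vial at crop (280,285), just under its cap, and it is upright. Next I lift it and carry it over.

Request:
arm_command([
  [[0,0,-0.0133,0,0,0,0.7],[0,0,-0.04,0,0,0,0.7],[0,0,-0.0733,0,0,0,0.7],[0,0,-0.1,0,0,0,0.7],[0.0067,0.02,-0.1133,0,0,0,0.7],[0.0187,0.06,-0.1133,0,0,0,0.7],[0.0333,0.1067,-0.1133,0,0,0,0.7],[0.048,0.1533,-0.1133,0,0,0,0.7],[0.06,0.1933,-0.1133,0,0,0,0.7],[0.0667,0.2133,-0.1133,0,0,0,0.7],[0.0685,0.2207,-0.1133,0,0,0,0.7],[0.0685,0.2207,-0.1133,0,0,0,0.7]],
])

```text
time_s: 3.75
ee_pos: [0.6031, 0.2717, 0.1104]
eef_rot: [-3.141, 0.0, 1.759]
force: [0.3, -0.3, -0.6]
grip_width: 0.0228
grip_force: 20.0
```

```bash
python3 m.py .603,.2715,.037,1.759; python3 -c "
from h import *
p,d=shot('side','s2'); cv2.imwrite('pics/s2c.png',cv2.resize(p[90:240,180:330],(600,600)))"
```

```text
t 3.75 [0.6031 0.2717 0.1104] [-3.1411e+00  1.0000e-04  1.7589e+00] F [ 0.3 -0.3 -0.6] w 0.0228 q [ 0.37  0.63  1.27 -0.    1.24  0.18]
.603,.2715,.037,1.759 [-0.2 -0.1 73.4] [-0.0005  0.0001 -0.0001]
```

View pics/s2c.png

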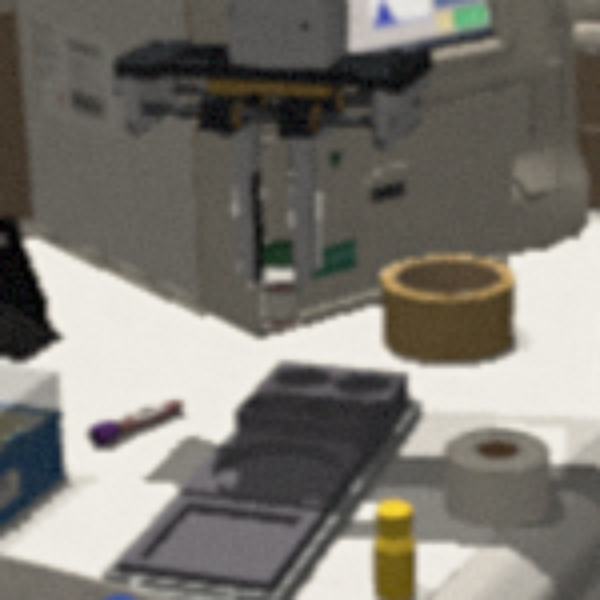

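Converted, 73.5 mm / 750 = 0.098, 72 mm / 750 = 0.096.

Request:
arm_command([
  [[0,0,0.016,0,0,0,0.7],[0,0,0.04,0,0,0,0.7],[0,0,0.06,0,0,0,0.7],[0,0,0.0747,0,0,0,0.7],[0,0,0.0853,0,0,0,0.7],[0,0,0.092,0,0,0,0.7],[0,0,0.096,0,0,0,0.7],[0,0,0.098,0,0,0,0.7],[0,0,0.098,0,0,0,0.7]],
])

```text
time_s: 4.7
ee_pos: [0.6034, 0.2719, 0.0373]
eef_rot: [3.141, -0.0, 1.759]
force: [0.5, -0.0, 0.2]
grip_width: 0.0233
grip_force: 20.0
```

```bash
python3 m.py .603,.2715,.12,1.759 .4503,.0903,.12,1.759 .4503,.0903,.025,1.759
```

```text
t 4.7 [0.6034 0.2719 0.0373] [ 3.1410e+00 -1.0000e-04  1.7589e+00] F [ 0.5 -0.   0.2] w 0.0233 q [0.37 0.71 1.32 0.   1.11 0.18]
.603,.2715,.12,1.759 [ -0.3  -0.4 -82.7] [ 0.0006 -0.0001 -0.0001]
.4503,.0903,.12,1.759 [-149.4 -183.9   -0. ] [0. 0. 0.]
.4503,.0903,.025,1.759 [ 0. -0. 95.] [0. 0. 0.]
```

Converted, -83 mm / 750 = -0.1107, -45 mm / 750 = -0.06.

Request:
arm_command([
  [[0,0,0.0013,0,0,0,0.7],[0,0,0.0013,0,0,0,0.5],[0,0,0.0013,0,0,0,0.3],[0,0,0.0013,0,0,0,-0.05],[0,0,0.0013,0,0,0,-0.05],[0,0,-0.02,0,0,0,-0.05],[0,0,-0.06,0,0,0,-0.05],[0,0,-0.1107,0,0,0,-0.05],[0,0,-0.1107,0,0,0,-0.05]],
])

```text
time_s: 5.6
ee_pos: [0.6054, 0.2727, 0.127]
eef_rot: [3.132, -0.002, 1.759]
force: [0.1, 0.3, -0.1]
grip_width: 0.0493
grip_force: 0.0
```

Converted, -184 mm / 750 = -0.2453, -175 mm / 750 = -0.2333.

Request:
arm_command([
  [[-0.04,-0.0493,0,0,0,0,-0.05],[-0.08,-0.0987,0,0,0,0,-0.05],[-0.12,-0.148,0,0,0,0,-0.05],[-0.16,-0.1973,0,0,0,0,-0.05],[-0.1893,-0.2333,0,0,0,0,-0.05],[-0.1993,-0.2453,0,0,0,0,-0.05],[-0.1993,-0.2453,0.0267,0,0,0,-0.05],[-0.1993,-0.2453,0.0667,0,0,0,-0.05],[-0.1993,-0.2453,0.1,0,0,0,-0.05],[-0.1993,-0.2453,0.12,0,0,0,-0.05],[-0.1993,-0.2453,0.1267,0,0,0,-0.05],[-0.1993,-0.2453,0.1267,0,0,0,-0.05]],
])

```text
time_s: 6.8
ee_pos: [0.4507, 0.0908, 0.025]
eef_rot: [-3.141, -0.0, 1.759]
force: [-0.9, 0.5, 1.2]
grip_width: 0.0493
grip_force: 0.0
```

```bash
python3 m.py .4503,.0903,.025,1.759; python3 -c "
from h import *
p,d=shot('side','s3'); cv2.imwrite('pics/s3c.png',cv2.resize(p[120:240,220:370],(750,600)))"
```

```text
t 6.8 [0.4507 0.0908 0.025 ] [-3.1413 -0.      1.759 ] F [-0.9  0.5  1.2] w 0.0493 q [ 0.12  0.35  1.93  0.    0.86 -0.07]
.4503,.0903,.025,1.759 [-0.4 -0.5 -0. ] [-0.0003 -0.      0.    ]
```

View pics/s3c.png

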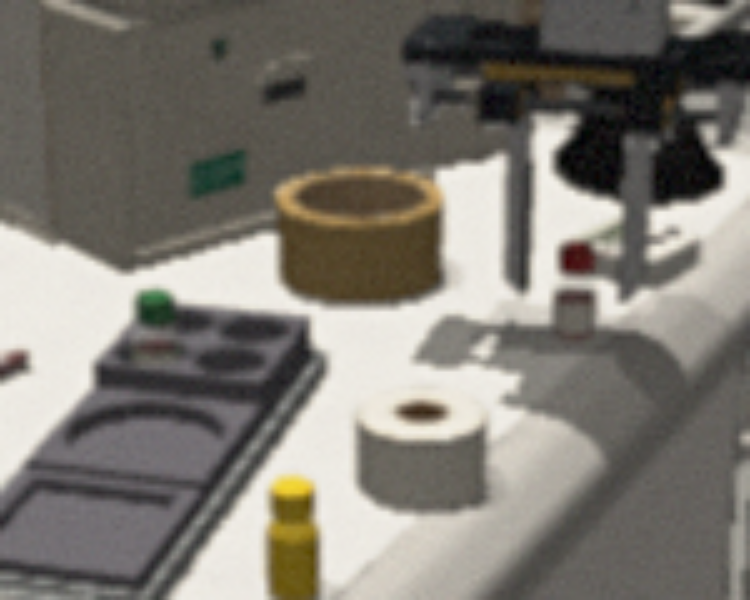

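The green vial stands in the left-rear well at crop (155,330), and the red one is between the open fingers at (575,295).

Converted, -85 mm / 750 = -0.1133, -83 mm / 750 = -0.1107.

Request:
arm_command([
  [[0,0,0,0,0,0,0.7],[0,0,0,0,0,0,0.7],[0,0,0,0,0,0,0.7],[0,0,0,0,0,0,0.7],[0,0,0,0,0,0,0.7],[0,0,-0.0133,0,0,0,0.7],[0,0,-0.04,0,0,0,0.7],[0,0,-0.0733,0,0,0,0.7],[0,0,-0.1,0,0,0,0.7],[0,0,-0.1107,0,0,0,0.7],[0,0,-0.1133,0,0,0,0.7],[0,0,-0.1133,0,0,0,0.7]],
])

```text
time_s: 8.05
ee_pos: [0.4501, 0.0905, 0.1096]
eef_rot: [-3.141, -0.0, 1.759]
force: [-0.5, 0.5, -0.6]
grip_width: 0.0232
grip_force: 20.0
```

Converted, 143 mm / 750 = 0.1907, 141 mm / 750 = 0.188.

Request:
arm_command([
  [[0.0107,0.0133,0,0,0,0,0.7],[0.0347,0.0467,0,0,0,0,0.7],[0.0613,0.0813,0,0,0,0,0.7],[0.088,0.116,0,0,0,0,0.7],[0.1147,0.1507,0,0,0,0,0.7],[0.1333,0.176,0,0,0,0,0.7],[0.1427,0.188,0,0,0,0,0.7],[0.1448,0.1907,0,0,0,0,0.7],[0.1448,0.1907,0,0,0,0,0.7]],
])

```text
time_s: 8.95
ee_pos: [0.5703, 0.2243, 0.1088]
eef_rot: [-3.14, 0.0, 1.759]
force: [-0.5, 0.2, -0.3]
grip_width: 0.0231
grip_force: 20.0
```

```bash
python3 m.py .5706,.2238,.036,1.759;python3 -c "
from h import *
p,d=shot('side','s4'); cv2.imwrite('pics/s4c.png',cv2.resize(p[100:240,190:350],(640,560)))"
```

```text
t 8.95 [0.5703 0.2243 0.1088] [-3.1401e+00  2.0000e-04  1.7592e+00] F [-0.5  0.2 -0.3] w 0.0231 q [ 0.31  0.53  1.43 -0.    1.18  0.13]
.5706,.2238,.036,1.759 [-0.5  0.3 72.8] [-0.0015  0.0002  0.0002]
```

View pics/s4c.png

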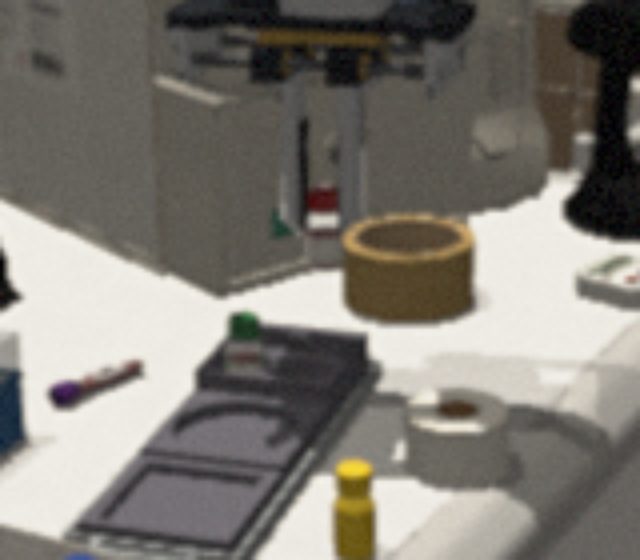

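The red vial hangs upright in the grip at crop (322,225). Now I lower it into the diagonal well, release, and move on to the roll.

Converted, 73.5 mm / 750 = 0.098, 73 mm / 750 = 0.0973.

Request:
arm_command([
  [[0,0,0.016,0,0,0,0.7],[0,0,0.04,0,0,0,0.7],[0,0,0.06,0,0,0,0.7],[0,0,0.0747,0,0,0,0.7],[0,0,0.0853,0,0,0,0.7],[0,0,0.092,0,0,0,0.7],[0,0,0.096,0,0,0,0.7],[0,0,0.0973,0,0,0,0.7],[0,0,0.098,0,0,0,0.7],[0,0,0.098,0,0,0,0.7]],
])

```text
time_s: 10.0
ee_pos: [0.5707, 0.224, 0.0368]
eef_rot: [3.141, -0.0, 1.759]
force: [-0.2, -0.7, 0.3]
grip_width: 0.0229
grip_force: 20.0
```

Converted, -90 mm / 750 = -0.12, -75 mm / 750 = -0.1.

Request:
arm_command([
  [[0,0,0.0007,0,0,0,0.5],[0,0,0.0007,0,0,0,0.3],[0,0,0.0007,0,0,0,-0.05],[0,0,0.0007,0,0,0,-0.05],[0,0,-0.02,0,0,0,-0.05],[0,0,-0.06,0,0,0,-0.05],[0,0,-0.1,0,0,0,-0.05],[0,0,-0.12,0,0,0,-0.05],[0,0,-0.12,0,0,0,-1]],
])

```text
time_s: 10.9
ee_pos: [0.5715, 0.2243, 0.1291]
eef_rot: [3.137, -0.001, 1.759]
force: [-0.3, -0.7, 0.3]
grip_width: 0.0541
grip_force: 0.0
```

```bash
python3 m.py .449,.288,.12,1.759 .449,.288,.013,1.759 .449,.288,.08,1.759 .570,.336,.08,1.759
```

```text
t 10.9 [0.5715 0.2243 0.1291] [ 3.1374e+00 -5.0000e-04  1.7588e+00] F [-0.3 -0.7  0.3] w 0.0541 q [ 0.31  0.51  1.42 -0.    1.22  0.13]
.449,.288,.12,1.759 [  85.5 -108.5    8.7] [ 0.0042 -0.0005 -0.0002]
.449,.288,.013,1.759 [  0.  -0. 107.] [0. 0. 0.]
.449,.288,.08,1.759 [  0.   0. -67.] [0. 0. 0.]
.570,.336,.08,1.759 [ 24.5 127.8   0. ] [0. 0. 0.]
```

Converted, 113 mm / 750 = 0.1507, 108 mm / 750 = 0.144.

Request:
arm_command([
  [[0.0267,-0.0333,0,0,0,0,-1],[0.06,-0.076,0,0,0,0,-1],[0.0933,-0.1173,0,0,0,0,-1],[0.1107,-0.1387,0,0,0,0,-1],[0.114,-0.1427,0.0067,0,0,0,-1],[0.114,-0.1427,0.0467,0,0,0,-1],[0.114,-0.1427,0.0933,0,0,0,-1],[0.114,-0.1427,0.1267,0,0,0,-1],[0.114,-0.1427,0.144,0,0,0,-1],[0.114,-0.1427,0.1507,0,0,0,-1],[0.114,-0.1427,0.1507,0,0,0,-1]],
], squeeze=25)

```text
time_s: 12.0
ee_pos: [0.4497, 0.2878, 0.0132]
eef_rot: [-3.141, 0.0, 1.758]
force: [-0.3, 0.3, -0.0]
grip_width: 0.0941
grip_force: 0.0
```

Converted, -65 mm / 750 = -0.0867, -60 mm / 750 = -0.08.

Request:
arm_command([
  [[0,0,0,0,0,0,0.2],[0,0,0,0,0,0,0.2],[0,0,0,0,0,0,0.2],[0,0,0,0,0,0,0.2],[0,0,0,0,0,0,0.2],[0,0,-0.0107,0,0,0,0.2],[0,0,-0.0333,0,0,0,0.2],[0,0,-0.06,0,0,0,0.2],[0,0,-0.08,0,0,0,0.2],[0,0,-0.0867,0,0,0,0.2],[0,0,-0.0867,0,0,0,0.2]],
])

```text
time_s: 13.1
ee_pos: [0.4497, 0.2881, 0.079]
eef_rot: [3.141, -0.0, 1.759]
force: [-0.7, -0.3, -1.4]
grip_width: 0.0608
grip_force: 25.0
```

```bash
python3 m.py .570,.336,.078,1.759; python3 - <<'E'
from h import *
d=shot('top','t5')[1]; C=cloud('top',d)
# vial seating + cup / dock geometry
def box(x0,x1,y0,y1,z0,z1):
    P=C.reshape(-1,3); m=(P[:,0]>x0)&(P[:,0]<x1)&(P[:,1]>y0)&(P[:,1]<y1)&(P[:,2]>z0)&(P[:,2]<z1); return P[m]
for q in((.603,.2715),(.5706,.2238)):
    P=box(q[0]-.02,q[0]+.02,q[1]-.02,q[1]+.02,.045,.09); print(len(P),P.mean(0).round(4) if len(P) else'',P[:,2].max().round(4) if len(P) else '')
p=cv2.imread('pics/t5.png'); cv2.imwrite('pics/t5c.png',cv2.resize(p[150:260,160:310],(780,572),interpolation=cv2.INTER_CUBIC))
E
```

```text
t 13.1 [0.4497 0.2881 0.079 ] [ 3.1405e+00 -4.0000e-04  1.7589e+00] F [-0.7 -0.3 -1.4] w 0.0608 q [0.5  0.4  1.7  0.   1.04 0.31]
.570,.336,.078,1.759 [ 24.6 127.2   1.2] [ 0.0011 -0.0004 -0.0001]
63 [0.6014 0.2706 0.0615] 0.067
61 [0.5692 0.2231 0.0615] 0.0666
```

View pics/t5c.png

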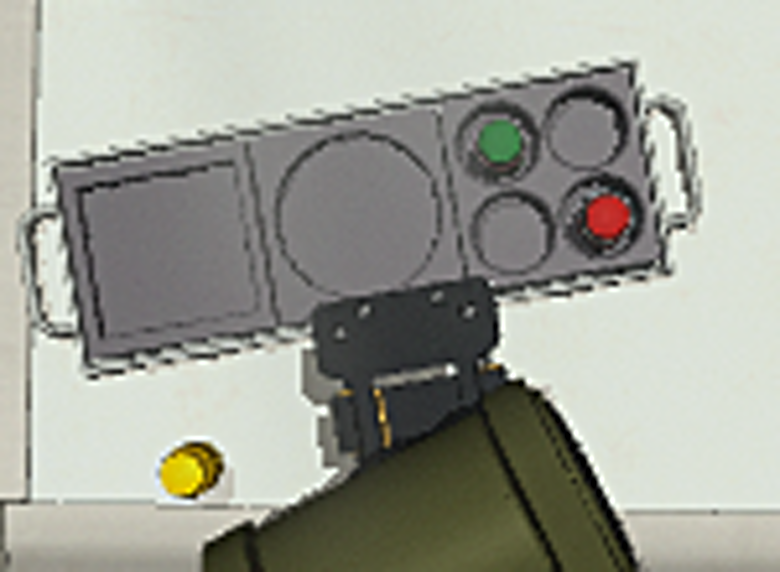

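Both vials are down in diagonal wells, green at crop (498,142) and red at (607,216). The cup circle centres at about (359,214). The dock recess corners are about (77,190), (232,162), (262,310) and (103,338).

```bash
python3 - <<'E'
from h import *
f=lambda x,y,z:ray('top',160+(x+.5)/5.2-.5,150+(y+.5)/5.2-.5,z)
print('cup',f(359,214,.021).round(4))
c=np.array([f(*q,.018) for q in((77,190),(232,162),(262,310),(103,338))]); print(c.round(4),c.mean(0).round(4),[np.linalg.norm(c[i]-c[i-1]).round(4) for i in range(4)])
b=np.array([f(*q,.018) for q in((52,168),(248,145),(275,322),(88,365))]); print('blk',b.mean(0).round(4))
E
python3 m.py .5700,.336,.078,1.759
```

```text
cup [0.5707 0.3356 0.021 ]
[[0.5802 0.4671 0.018 ]
 [0.5942 0.3952 0.018 ]
 [0.5257 0.3801 0.018 ]
 [0.5118 0.4536 0.018 ]] [0.553 0.424 0.018] [np.float64(0.0698), np.float64(0.0732), np.float64(0.0701), np.float64(0.0748)]
blk [0.553  0.4253 0.018 ]
t 13.15 [0.4494 0.2879 0.0783] [-3.1415e+00  1.0000e-04  1.7588e+00] F [-0.5  0.2 -0.8] w 0.0612 q [ 0.5   0.41  1.7  -0.    1.04  0.31]
.5700,.336,.078,1.759 [ 24.7 127.5   0.3] [-0.0001  0.0001 -0.0002]
```

Request:
arm_command([
  [[0.004,0.0133,0,0,0,0,0.2],[0.0107,0.0467,0,0,0,0,0.2],[0.0187,0.0867,0,0,0,0,0.2],[0.0267,0.1267,0,0,0,0,0.2],[0.0307,0.156,0,0,0,0,0.2],[0.0327,0.168,0,0,0,0,0.2],[0.0327,0.17,0,0,0,0,0.2],[0.0327,0.17,0,0,0,0,0.2]],
])

```text
time_s: 13.95
ee_pos: [0.5696, 0.3356, 0.0773]
eef_rot: [-3.14, 0.0, 1.759]
force: [0.3, 0.3, -1.1]
grip_width: 0.0611
grip_force: 25.0
```

```bash
python3 m.py .5700,.336,.025,1.759
```

```text
t 13.95 [0.5696 0.3356 0.0773] [-3.1399e+00  5.0000e-04  1.7587e+00] F [ 0.3  0.3 -1.1] w 0.0611 q [0.48 0.66 1.29 0.   1.18 0.29]
.5700,.336,.025,1.759 [ 0.4  0.6 52.3] [-0.0017  0.0005 -0.0003]
```

Request:
arm_command([
  [[0,0,0.0133,0,0,0,0.2],[0,0,0.032,0,0,0,0.2],[0,0,0.048,0,0,0,0.2],[0,0,0.0587,0,0,0,0.2],[0,0,0.0653,0,0,0,0.2],[0,0,0.0693,0,0,0,0.2],[0,0,0.0713,0,0,0,0.2],[0,0,0.0713,0,0,0,0.2]],
])

```text
time_s: 14.75
ee_pos: [0.5703, 0.336, 0.0252]
eef_rot: [3.141, -0.0, 1.759]
force: [-0.8, -0.9, 0.1]
grip_width: 0.0611
grip_force: 25.0
```

Converted, -95 mm / 750 = -0.1267, -80 mm / 750 = -0.1067.

Request:
arm_command([
  [[0,0,0,0,0,0,-0.5],[0,0,0,0,0,0,-0.7],[0,0,0,0,0,0,-0.7],[0,0,0,0,0,0,-0.7],[0,0,-0.02,0,0,0,-0.7],[0,0,-0.06,0,0,0,-0.7],[0,0,-0.1067,0,0,0,-0.7],[0,0,-0.1267,0,0,0,-1],[0,0,-0.1267,0,0,0,-1]],
])

```text
time_s: 15.65
ee_pos: [0.5711, 0.3363, 0.1229]
eef_rot: [3.137, -0.001, 1.759]
force: [-0.1, 0.5, -1.0]
grip_width: 0.092
grip_force: 0.0
```

```bash
python3 m.py .4585,-.0265,.12,1.382 .4585,-.0265,.0095,1.382 .4585,-.0265,.075,1.382 .553,.4243,.075,1.759; python3 - <<'E'
from h import *
p,d=shot('side','s6'); cv2.imwrite('pics/s6c.png',cv2.resize(p[130:270,200:360],(640,560)))
E
```

```text
t 15.65 [0.5711 0.3363 0.1229] [ 3.1372e+00 -1.3000e-03  1.7588e+00] F [-0.1  0.5 -1. ] w 0.092 q [0.48 0.62 1.26 0.   1.26 0.29]
.4585,-.0265,.12,1.382 [-335.4 -178.4    1.7] [ 0.0041 -0.0021  0.3768]
.4585,-.0265,.0095,1.382 [  0.   -0.  110.5] [0. 0. 0.]
.4585,-.0265,.075,1.382 [  0.    0.  -65.5] [0. 0. 0.]
.553,.4243,.075,1.759 [460.5   8.2   0. ] [ 0.     0.    -0.377]
```

View pics/s6c.png

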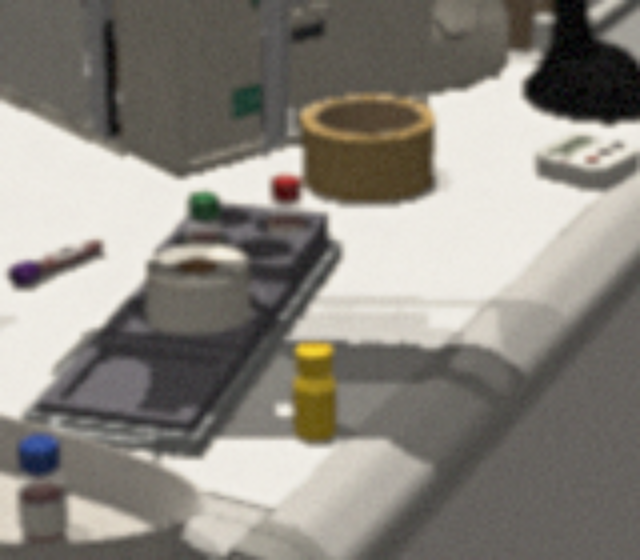

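The label roll sits in the round recess at crop (198,290). The timer comes next.

Converted, -335 mm / 750 = -0.4467, -330 mm / 750 = -0.44, 0.377 rad / 2 = 0.1885.

Request:
arm_command([
  [[-0.04,-0.0213,0,0,0,0.025,-1],[-0.0933,-0.0493,0,0,0,0.05,-1],[-0.1493,-0.0787,0,0,0,0.075,-1],[-0.2053,-0.108,0,0,0,0.1,-1],[-0.2613,-0.1373,0,0,0,0.125,-1],[-0.3173,-0.1667,0,0,0,0.15,-1],[-0.3733,-0.196,0,0,0,0.175,-1],[-0.416,-0.22,0,0,0,0.1885,-1],[-0.44,-0.232,0,0,0,0.1885,-1],[-0.4467,-0.236,0,0,0,0.1885,-1],[-0.4467,-0.236,0,0,0,0.1885,-1],[-0.4467,-0.236,0,0,0,0.1885,-1]],
], squeeze=25)

```text
time_s: 16.9
ee_pos: [0.4589, -0.0256, 0.1194]
eef_rot: [-3.141, -0.0, 1.382]
force: [0.0, 1.1, 1.5]
grip_width: 0.0942
grip_force: 0.0
```

```bash
python3 m.py .4588,-.0262,.009,1.382
```

```text
t 16.9 [ 0.4589 -0.0256  0.1194] [-3.1406e+00 -1.0000e-04  1.3823e+00] F [0.  1.1 1.5] w 0.0942 q [-0.14  0.2   1.86  0.    1.08  0.05]
.4588,-.0262,.009,1.382 [ -0.6   0.2 110.4] [-0.001  -0.0001  0.0003]
```

Converted, 110.5 mm / 750 = 0.1473, 110 mm / 750 = 0.1467.

Request:
arm_command([
  [[0,0,0.0333,0,0,0,-1],[0,0,0.08,0,0,0,-1],[0,0,0.12,0,0,0,-1],[0,0,0.1387,0,0,0,-1],[0,0,0.1467,0,0,0,-1],[0,0,0.1473,0,0,0,-1],[0,0,0.1473,0,0,0,0.2],[0,0,0.1473,0,0,0,0.2],[0,0,0.1473,0,0,0,0.2],[0,0,0.1473,0,0,0,0.2],[0,0,0.1473,0,0,0,0.2],[0,0,0.1473,0,0,0,0.2]],
])

```text
time_s: 18.1
ee_pos: [0.459, -0.0264, 0.0097]
eef_rot: [3.141, -0.0, 1.382]
force: [-1.0, 0.2, 3.4]
grip_width: 0.0575
grip_force: 25.0
```

Converted, -110 mm / 750 = -0.1467, -100 mm / 750 = -0.1333.

Request:
arm_command([
  [[0,0,-0.0107,0,0,0,0.2],[0,0,-0.0333,0,0,0,0.2],[0,0,-0.0667,0,0,0,0.2],[0,0,-0.1067,0,0,0,0.2],[0,0,-0.1333,0,0,0,0.2],[0,0,-0.1467,0,0,0,0.2],[0,0,-0.1467,0,0,0,0.2]],
])

```text
time_s: 18.8
ee_pos: [0.4593, -0.0264, 0.1205]
eef_rot: [3.14, -0.0, 1.382]
force: [0.1, 0.4, -1.5]
grip_width: 0.0576
grip_force: 25.0
```

```bash
python3 m.py .553,.4243,.119,1.759; python3 - <<'E'
from h import *
p,d=shot('side','s7'); a=cv2.resize(p[60:210,290:440],(600,600)); cv2.imwrite('pics/s7c.png',a)
E
```

```text
t 18.8 [ 0.4593 -0.0264  0.1205] [ 3.1396e+00 -1.0000e-04  1.3818e+00] F [ 0.1  0.4 -1.5] w 0.0576 q [-0.14  0.19  1.86 -0.    1.08  0.05]
.553,.4243,.119,1.759 [460.3   7.3   1.5] [ 2.000e-03  3.000e-04 -3.772e-01]
```

View pics/s7c.png

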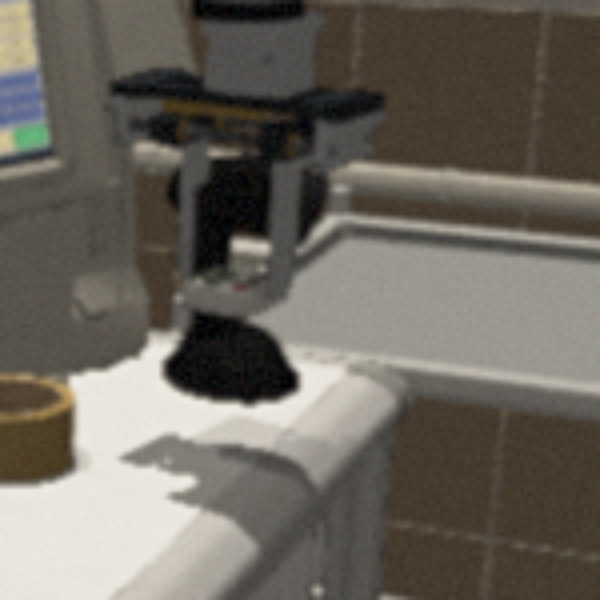

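The timer is held level between the fingers at crop (232,290). I carry it to the dock.

Converted, 452 mm / 750 = 0.6027, 435 mm / 750 = 0.58, -0.377 rad / 2 = -0.1885.

Request:
arm_command([
  [[0.02,0,0,0,0,-0.005,0.2],[0.0667,0.0013,0,0,0,-0.02,0.2],[0.1267,0.0027,0,0,0,-0.04,0.2],[0.1867,0.0027,0,0,0,-0.06,0.2],[0.2467,0.004,0,0,0,-0.08,0.2],[0.3067,0.0053,0,0,0,-0.1,0.2],[0.3667,0.0067,0,0,0,-0.12,0.2],[0.4267,0.008,0,0,0,-0.14,0.2],[0.4867,0.008,0,0,0,-0.16,0.2],[0.54,0.0093,0,0,0,-0.175,0.2],[0.58,0.0093,0,0,0,-0.185,0.2],[0.6027,0.0093,0,0,0,-0.1885,0.2]],
])

```text
time_s: 20.05
ee_pos: [0.5499, 0.4183, 0.1168]
eef_rot: [-3.139, 0.001, 1.761]
force: [-0.8, 1.0, -0.6]
grip_width: 0.0581
grip_force: 25.0
```

```bash
python3 m.py .553,.4243,.119,1.759
```

```text
t 20.05 [0.5499 0.4183 0.1168] [-3.1388e+00  1.1000e-03  1.7611e+00] F [-0.8  1.  -0.6] w 0.0581 q [0.6  0.69 1.15 0.   1.3  0.41]
.553,.4243,.119,1.759 [ 5.3  4.2 -2.2] [-0.0028  0.0011  0.0021]
```

Converted, 65 mm / 750 = 0.0867, 64 mm / 750 = 0.0853.

Request:
arm_command([
  [[0.008,0.004,0,0,0,0,0.2],[0.0093,0.004,0.02,0,0,0,0.2],[0.0093,0.004,0.0467,0,0,0,0.2],[0.0093,0.004,0.0667,0,0,0,0.2],[0.0093,0.004,0.08,0,0,0,0.2],[0.0093,0.004,0.0853,0,0,0,0.2],[0.0093,0.004,0.0867,0,0,0,0.2],[0.0093,0.004,0.0867,0,0,0,0.2],[0.0093,0.004,0.0867,0,0,0,0.2]],
])

```text
time_s: 20.95
ee_pos: [0.5526, 0.4239, 0.0553]
eef_rot: [3.14, -0.0, 1.759]
force: [-0.1, 0.0, -1.2]
grip_width: 0.0573
grip_force: 25.0
```

```bash
python3 m.py .553,.4243,.020,1.759
```

```text
t 20.95 [0.5526 0.4239 0.0553] [ 3.1405e+00 -5.0000e-04  1.7587e+00] F [-0.1  0.  -1.2] w 0.0573 q [0.6  0.76 1.18 0.   1.2  0.41]
.553,.4243,.020,1.759 [ 0.3  0.4 35.3] [ 0.0011 -0.0005 -0.0003]
```

Converted, 34 mm / 750 = 0.0453, 33 mm / 750 = 0.044.

Request:
arm_command([
  [[0.0004,0.0005,0.0133,0,0,0,0.2],[0.0004,0.0005,0.0267,0,0,0,0.2],[0.0004,0.0005,0.036,0,0,0,0.2],[0.0004,0.0005,0.0413,0,0,0,0.2],[0.0004,0.0005,0.044,0,0,0,0.2],[0.0004,0.0005,0.0453,0,0,0,0.2],[0.0004,0.0005,0.0453,0,0,0,0.2],[0.0004,0.0005,0.0453,0,0,0,0.2]],
])

```text
time_s: 21.75
ee_pos: [0.5528, 0.4243, 0.0208]
eef_rot: [3.141, -0.0, 1.759]
force: [-0.5, -0.6, 2.3]
grip_width: 0.0574
grip_force: 25.0
```

```bash
python3 m.py .553,.4243,.020,1.759
```

```text
t 21.75 [0.5528 0.4243 0.0208] [ 3.1410e+00 -3.0000e-04  1.7588e+00] F [-0.5 -0.6  2.3] w 0.0574 q [0.6  0.81 1.19 0.   1.14 0.41]
.553,.4243,.020,1.759 [-0.   0.2  0.8] [ 0.0006 -0.0003 -0.0002]
```

Touching the floor. Release, lift away and move back clear of the view.

Converted, -180 mm / 750 = -0.24, -170 mm / 750 = -0.2267.

Request:
arm_command([
  [[0,0,0,0,0,0,-0.4],[0,0,0,0,0,0,-0.7],[0,0,0,0,0,0,-0.7],[0,0,0,0,0,0,-0.7],[0,0,-0.02,0,0,0,-0.7],[0,0,-0.06,0,0,0,-0.7],[0,0,-0.12,0,0,0,-0.7],[0,0,-0.1867,0,0,0,-0.7],[0,0,-0.2267,0,0,0,-0.7],[0,0,-0.24,0,0,0,-0.7]],
])

```text
time_s: 22.75
ee_pos: [0.5534, 0.4247, 0.206]
eef_rot: [3.135, -0.003, 1.759]
force: [0.2, -0.5, 0.5]
grip_width: 0.08
grip_force: 0.0
```

Converted, -240 mm / 750 = -0.32, -230 mm / 750 = -0.3067.

Request:
arm_command([
  [[0.0267,-0.0533,0,0,0,0,-0.7],[0.0533,-0.1067,0,0,0,0,-0.7],[0.08,-0.16,0,0,0,0,-0.7],[0.1067,-0.2133,0,0,0,0,-0.7],[0.1333,-0.2667,0,0,0,0,-0.7],[0.1533,-0.3067,0,0,0,0,-0.7],[0.16,-0.32,0,0,0,0,-0.7],[0.16,-0.32,0,0,0,0,-0.7],[0.16,-0.32,0,0,0,0,-0.7]],
])

```text
time_s: 23.65
ee_pos: [0.2954, 0.4968, 0.2002]
eef_rot: [-3.141, 0.0, 1.758]
force: [0.1, -0.7, 0.2]
grip_width: 0.08
grip_force: 0.0
```

```bash
python3 m.py; python3 - <<'E'
from h import *
p,d=shot('top','t8'); s,_=shot('side','s8'); C=cloud('top',d).reshape(-1,3)
for n,(x,y,r,lo,hi) in dict(g=(.603,.2715,.018,.055,.08),r=(.5706,.2238,.018,.055,.08),roll=(.5703,.336,.04,.04,.06),timer=(.553,.4243,.055,.0235,.05)).items():
    P=C[(abs(C[:,0]-x)<r)&(abs(C[:,1]-y)<r)&(C[:,2]>lo)&(C[:,2]<hi)]
    print(n,len(P),P.mean(0).round(4),np.percentile(P[:,2],[10,50,90]).round(4),cv2.minAreaRect((P[:,:2]*1000).astype(np.float32)))
a=cv2.resize(p[150:260,160:310],(420,308)); b=cv2.resize(s[140:270,180:310],(308,308)); cv2.imwrite('pics/f.png',np.hstack([a,b]))
E
```

```text
t 23.65 [0.2954 0.4968 0.2002] [-3.1415e+00  5.0000e-04  1.7583e+00] F [ 0.1 -0.7  0.2] w 0.08 q [ 0.97  0.37  1.44 -0.    1.33  0.78]
g 59 [0.6018 0.2705 0.0622] [0.0597 0.0622 0.0643] ((601.6880493164062, 270.9115295410156), (18.03912925720215, 18.029586791992188), 42.98961639404297)
r 56 [0.5693 0.2224 0.0624] [0.0607 0.0626 0.064 ] ((569.8045654296875, 222.19515991210938), (18.32859230041504, 16.089374542236328), 1.2466610670089722)
roll 483 [0.5691 0.335  0.047 ] [0.045  0.0469 0.0492] ((569.0360717773438, 335.0903625488281), (59.76134490966797, 59.641719818115234), 45.811561584472656)
timer 616 [0.5519 0.4222 0.0282] [0.0257 0.0282 0.0305] ((554.4559936523438, 409.89874267578125), (82.80467224121094, 89.8150634765625), 9.506155014038086)
```

View pics/f.png

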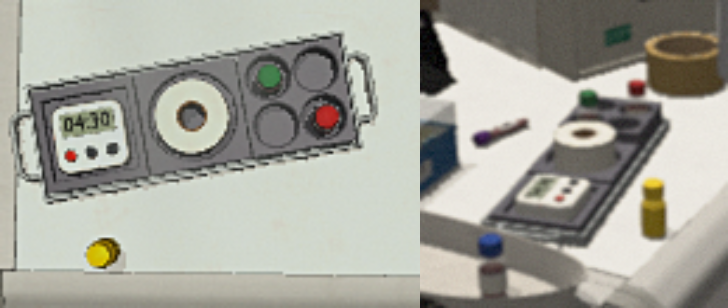

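The final view shows all four items seated: vial tops at 63 mm, roll top at 47 mm and timer top at 28 mm, each matching the recess floor at 11 mm. The timer is square at (90,136). The look-alikes have not moved.

```bash
python3 -c "
from station import ctrl
print(ctrl.hand_in())"
```

```text
the job is handed in; nothing more can be done
None
```

The tray is packed and handed in at about 24 s: the green and red vials stand upright in two diagonal wells, the label roll lies flat in its recess, and the timer sits face up and square in its dock, with all the look-alikes left where they were.

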